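Stack the slip-clutch plates on the splined hub

TASK

Rebuild the mixer's slip clutch on the assembly stand: put the thin separator plate onto the splined hub first, fully home on the seat with its tab turned to the side where the small post stands, as near to the post as the splines let it, then the thick clutch disc fully home on top of it with its tab exactly opposite the separator's. Nobody knows exactly how the hub is clocked, so feel for the splines: let each plate down gently, turn it until its teeth find the grooves, never force it, then let go and leave the other things on the cart where they are.

Things in the scene. Friction and masses are not known exactly. Their poses are not given: they have to be found in the camera images.
- arbor: Aluminium seat, 44 mm across, of the clutch stand (dark round foot 110 mm across, 12 mm high). Origin: centre of the seat's top, where the separator must lie, 48 mm above the cart. z up; +x points to the side of the small post. Seat and hub are sprung: they give straight down at about 2.5 N, then 1 N per mm, hard stop after 14 mm. Over 25 N on seat, hub or plates counts as forcing.
- post (a point): Top of the small post, 10 mm across, on the stand's foot, 46 mm from the hub's axis, 16 mm below the seat. It shows the side to which the separator's tab must point.
- hub_tip (a point): Tip of the splined hub's tapered nose (18 mm across), 37 mm above the seat; this frame is parallel to the seat's and does not show the hub's clocking. The hub: round core 28 mm across, 30 mm high below the nose, smooth above the teeth.
- hub_teeth (a point): Centre of the hub at the top of its four straight teeth, 24 mm above the seat. Teeth 12 mm wide, 37 mm across tips, 90 deg apart, at an unknown clocking: a plate fits with its tab 10 to 45 deg off the post line (arbor x), to one side or the other, never straight on it. Friction holds the hub; it turns at 0.18 N m. A plate not lined up stops here; within about 3 deg it slides down.
- separator: Thin bright steel plate: octagon 54 mm flat to flat, 7 mm thick, about 80 g, flat on the cart. Plain square tab, 14 mm wide, from the +x flat to 46 mm from the centre. Bore 39 mm with four inward teeth 11 mm wide, 30.4 mm between tips, one in line with the tab. Origin: centre of the underside; z up, +x to the tab. Pinch across the +y and -y flats or a diagonal pair.
- separator_tab (a point): Point in the separator's tab, 44 mm from the plate's axis, half way up the thickness.
- disc: Thick dark steel clutch disc: octagon 62 mm flat to flat, 10 mm thick, about 110 g, flat on the cart. Forked tab (two prongs 6 mm wide, 6 mm apart) from the +x flat to 50 mm from the centre. Bore and teeth as on the separator. Origin: centre of the underside; z up, +x to the tab. Pinch as the separator. Home, its underside is 7 mm above the seat.
- disc_tab (a point): Point in the disc's forked tab, 44 mm from the disc's axis, half way up the thickness.
- spacer: Bystander: plain brass ring without teeth, 48 mm across, 12 mm high, lying on the cart; leave it alone. Origin: centre of the underside.
- wrench: Bystander: steel wrench 160 mm long lying on the cart, along its x.
- screwdriver: Bystander: screwdriver 180 mm long lying on the cart, along its x.
- capnut: Bystander: steel cap nut 26 mm across, 22 mm high, standing beside the wrench. Origin: centre of the underside.

How it is judged:
By the outcome, as a careful person would: the job done as asked, in the order asked, and still so for the second after the job is handed in, with the robot touching nothing.
It also fails if it takes over 72 s, if anything falls off the work surface, if the arm or the gripper's body presses on something with over 40 N, if the wrist force passes 120 N, or if a joint passes its speed limit or range.

ROBOT

A 6-joint arm with a two-finger parallel gripper is mounted at the origin on the work surface. World frame = base frame: x ahead of the robot, y to its left, z up, the work surface at z = 0. Lengths are in m, angles in rad, forces in N, time in s.
With the tool pointing down it reaches from about 0.35 to 0.975 m from the base axis. Payload 17.4 kg.
Tool frame: the origin (TCP) lies midway between the tips of the shut fingers; the grasp point (between the pads) lies 19 mm behind it (bot.pinch_z is the distance from the TCP to the grasp point, in m); z points along the fingers, y is the line along which they close (so a half turn about z gives the same grasp; the last joint's range is limited). The gripper opens to 85 mm and grips with 20 to 120 N. Pads are 22 mm wide; open, the fingers measure 114 mm over their backs; the gripper's body (76 mm by 85 mm) begins 54 mm behind the grasp point. The pads swing forward as they close: fully open they stand 13 mm farther back than shut.
Start: joints at [1.273, 0.116, 1.442, -0, 1.584, -0.038], TCP at [0.173, 0.652, 0.231] pointing down, gripper open.
Joint ranges: [-2.83, 2.83], [-0.83, 2.19], [0.07, 2.5], [-1.14, 4.28], [0.01, 3], [-2.97, 2.97]. Speed limits (rad/s): [1.89, 1.89, 2.22, 3.14, 3.14, 3.14].

INTERFACE

Orientations are given as a unit quaternion [w, x, y, z].
In Python, from station import bot, grab_frame, order gives the robot as it stands.
- The arm moves only by the tool arm_command, never from a script. Its argument "deltas" is one flat list of numbers, 7 for each row, row after row: the shift along the tool's x, y, z in m, then the turn, a rotation vector about the tool's x, y, z in degrees, then the gripper command: -1 is fully open, 1 is shut, values between are in proportion. A call has 1 to 10 rows; each row shifts and turns the commanded pose from where the row before left it, along the tool's axes as they then stand; what a row does not reach is not made up. A row lasts 1/12 s, in which the tool goes at most 41.7 mm and 7.16 degrees, less where a joint would pass 70% of its speed; a pose out of reach is approached as far as the arm can. A call with a gripper value outside its range is refused whole. The fingers move at their own pace and stop on an object; the grip force is fixed at half the most. Time passes only in rows, so rows that do not move let the fingers close. It gives the time, the measured TCP pose, the force, the opening and the grip force at its end, in the units of the state.
- bot.get_state(): the state, without advancing time (a new reading comes with each control period).
- grab_frame(name): name is "scene" or "top" or "wrist"; returns a dict with "img" (384x512x3 uint8, red, green, blue), "z_map" (384x512 float32, m along the optical axis (not along the pixel's ray), 0 where there is no reading), "fx", "fy", "cx", "cy" (pixels), "rvec" (rotation vector, rad) and "tvec" (3), from world to camera coordinates, as OpenCV has them; the wrist camera has in their place "hand_eye" (4x4, takes a point from camera to tool coordinates, whose origin is the TCP and whose axes are the flange's). Camera axes: x right, y down, z forward; pixel columns grow to the right and rows downward; lengths in m; the calibration is good to about 2 mm. A picture is of the moment at which its call begins: read the wrist's pose just before it.
- order.hand_in(): hands the job in; it is judged then, once.
The state is a dict: "time_s": time; "joint_pos": joint angles; "dq": joint speeds; "effort": joint torques, N m; "ee_pos": TCP position; "orientation": TCP orientation; "force": force on the tool from outside, world axes, zero at the start; "moment": the same for the moment, N m; "width": opening from 0.0 (shut) to 1.0 (fully open); "grasp_force": force on a finger pad.
Only numpy, scipy, OpenCV 4.12 (cv2) and the standard library are available. Lean on these libraries where they do the work, as an engineer would, in place of code of your own. Each camera call takes 0.05 s, during which the arm holds its last target. There are 200 camera calls.

## Working session

There is one attempt and no reset: what is moved stays moved. The work goes in short steps, Python scripts to look and compute and a tool call to move; the robot and the scene stay as the last step left them, time stands still between calls to the robot, and variables do not carry over. Pictures are saved under pics/ and viewed, at most 10 in all, crops included, and the job is handed in when it is done.

Besides the shell and the picture viewer there is one more tool, called after ">>>" as name(argument=value, ...) on one line, values as JSON. arm_command: Moves the arm, as the interface text tells. Its arguments: {"type":"object","properties":{"deltas":{"type":"array","items":{"type":"number"}}},"required":["deltas"]}

```bash
ls; mkdir -p pics; cat > h.py <<'E'
import numpy as np, cv2
from scipy.spatial.transform import Rotation as R
from station import bot, grab_frame, order
def pose(s=None):
    s=s or bot.get_state(); w,x,y,z=s["orientation"]
    return np.array(s["ee_pos"]), R.from_quat([x,y,z,w]).as_matrix()
def grab(name):
    p,Rm=pose(); f=grab_frame(name)
    if "hand_eye" in f:
        T=np.eye(4);T[:3,:3]=Rm;T[:3,3]=p
        f["T"]=T@np.array(f["hand_eye"])
    else:
        Rc=cv2.Rodrigues(np.array(f["rvec"],float))[0]; T=np.eye(4);T[:3,:3]=Rc.T;T[:3,3]=-Rc.T@np.array(f["tvec"]).ravel(); f["T"]=T
    return f
def onplane(f,uv,z):
    uv=np.atleast_2d(np.array(uv,float)); d=np.c_[(uv[:,0]-f["cx"])/f["fx"],(uv[:,1]-f["cy"])/f["fy"],np.ones(len(uv))]@f["T"][:3,:3].T
    o=f["T"][:3,3]; return o+d*((z-o[2])/d[:,2])[:,None]
def cloud(f):
    z=f["z_map"]; v,u=np.mgrid[:z.shape[0],:z.shape[1]]
    P=np.stack([(u-f["cx"])/f["fx"]*z,(v-f["cy"])/f["fy"]*z,z],-1)@f["T"][:3,:3].T+f["T"][:3,3]
    P[z==0]=np.nan; return P
def save(f,name): cv2.imwrite("pics/"+name,f["img"][:,:,::-1])
E
python3 - <<'E'
from h import *
s=bot.get_state();print(s, bot.pinch_z)
f=grab("top");save(f,"top.png");np.savez("top.npz",**{k:f[k] for k in f});print(f["T"])
g=grab("scene");save(g,"scene.png");np.savez("scene.npz",**{k:g[k] for k in g});print(g["T"])
E
```

```text
pics
{'time_s': 0.0, 'joint_pos': array([ 1.27318742e+00,  1.16517521e-01,  1.44224626e+00, -4.93071713e-06,
        1.58394758e+00, -3.77943062e-02]), 'dq': array([-1.55554257e-04, -1.25979678e-05, -1.15004268e-03,  1.46739913e-03,
        2.14972749e-03, -3.77249125e-04]), 'effort': array([-1.05479299e-03, -7.32000375e+01, -6.32488132e+01, -1.63325954e-04,
        6.25183675e-03, -2.20016210e-05]), 'ee_pos': array([0.17336611, 0.65218521, 0.23055269]), 'orientation': array([-9.09353594e-05,  1.29542234e-01,  9.91573748e-01, -5.51920951e-04]), 'force': array([ 1.34023736,  0.69572102, -0.14670531]), 'moment': array([ 0.00553156,  0.02050293, -0.01275634]), 'grasp_force': 0.0, 'width': 1.0035406734479504} 0.0187
[[-0.02136987 -0.98410583  0.17629252  0.40111873]
 [-0.99972686  0.02270294  0.00554796 -0.01588281]
 [-0.00946213 -0.17612581 -0.98432219  1.06456603]
 [ 0.          0.          0.          1.        ]]
[[-0.39035786  0.61155569 -0.68820083  1.2089999 ]
 [ 0.92052225  0.24617754 -0.30337338  0.24617159]
 [-0.01611013 -0.75192836 -0.65904795  0.68255957]
 [ 0.          0.          0.          1.        ]]
```

View pics/top.png

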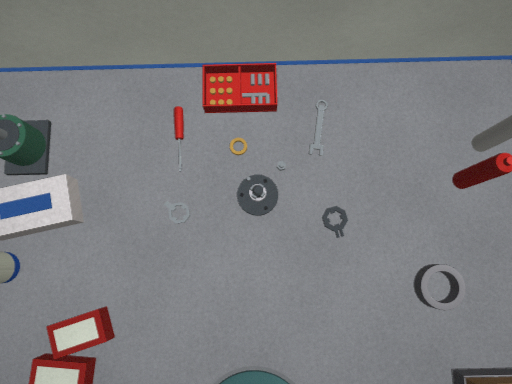

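View pics/scene.png

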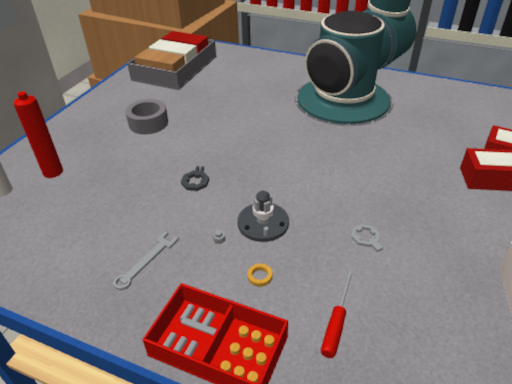

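The top view shows the separator at about (178,212) with its tab toward (168,203), the disc at (335,218) with its fork toward (339,235), and the stand at (257,194). In the scene view the stand is at (263,220) with its post at (266,231).

```bash
python3 - <<'E'
from h import *
f=dict(np.load("top.npz"));g=dict(np.load("scene.npz"))
for n,uv,z in [("sep",(178,212),.007),("septab",(168.5,203.5),.007),("disc",(335,218),.01),("disctab",(339.5,235),.01),("foot",(257,194.5),.012),("spacer",(238,146),.012),("nut",(281,166),.02)]:
    print(n,onplane(f,uv,z).round(4))
for n,uv,z in [("sep",(368,236),.007),("disc",(195,180),.01),("foot",(263,221),.012),("post",(266,230),.032),("tip",(263,195),.085)]:
    print("scene",n,onplane(g,uv,z).round(4))
# zoomed crops
a=f["img"][150:250,150:360];b=g["img"][175:255,215:315]
cv2.imwrite("pics/crop.png",np.vstack([cv2.resize(a,(800,381),interpolation=cv2.INTER_CUBIC)])[:,:,::-1])
cv2.imwrite("pics/crop2.png",cv2.resize(b,(600,480),interpolation=cv2.INTER_CUBIC)[:,:,::-1])
p,Rm=pose();print(p,Rm.round(3)); T=np.array(grab_frame("wrist")["hand_eye"]);print(T.round(3))
E
```

```text
sep [[0.5323 0.1891 0.007 ]]
septab [[0.5556 0.2146 0.007 ]]
disc [[ 0.5069 -0.2237  0.01  ]]
disctab [[ 0.4623 -0.2328  0.01  ]]
foot [[ 0.5736 -0.0208  0.012 ]]
spacer [[0.7078 0.0275 0.012 ]]
nut [[ 0.6476 -0.0864  0.02  ]]
scene sep [[0.5357 0.1947 0.007 ]]
scene disc [[ 0.5118 -0.2191  0.01  ]]
scene foot [[ 0.5804 -0.0182  0.012 ]]
scene post [[0.6206 0.005  0.032 ]]
scene tip [[ 0.5804 -0.0176  0.085 ]]
[0.17337176 0.65216909 0.23061901] [[-0.966  0.257 -0.   ]
 [ 0.257  0.966 -0.001]
 [ 0.    -0.001 -1.   ]]
[[-0.    -0.96  -0.279  0.071]
 [ 1.    -0.    -0.    -0.001]
 [ 0.    -0.279  0.96  -0.142]
 [ 0.     0.     0.     1.   ]]
```

View pics/crop.png

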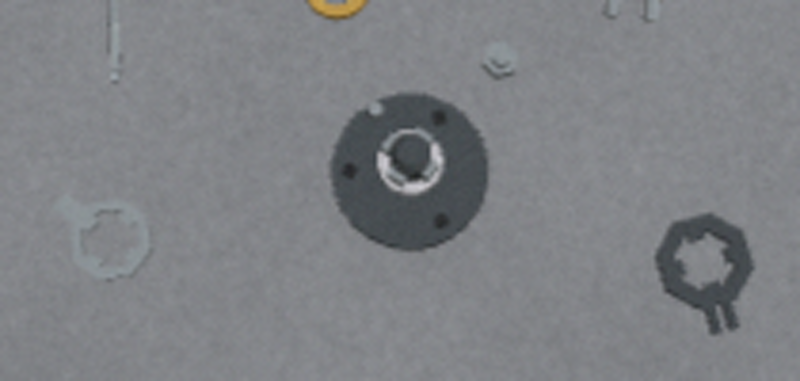

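The crop shows the post at about px (248.7,178.3), on the far-left side of the foot. I'll go over the hub next.

>>> arm_command(deltas=[-0.028, -0.027, 0, 0, 0, 0, -1, -0.028, -0.027, 0, 0, 0, 0, -1, -0.028, -0.027, 0, 0, 0, 0, -1, -0.028, -0.027, 0, 0, 0, 0, -1, -0.028, -0.027, 0, 0, 0, 0, -1, -0.028, -0.027, 0, 0, 0, 0, -1, -0.028, -0.027, 0, 0, 0, 0, -1, -0.028, -0.027, 0, 0, 0, 0, -1, -0.028, -0.027, 0, 0, 0, 0, -1, -0.028, -0.027, 0, 0, 0, 0, -1])

```text
time_s: 0.98
ee_pos: [0.3751, 0.3177, 0.2313]
orientation: [0.0, 0.129, 0.992, 0.0]
force: [0.2, 0.3, 0.1]
width: 0.998
grasp_force: 0.0
```

>>> arm_command(deltas=[-0.028, -0.027, 0.004, 0, 0, 0, -1, -0.028, -0.027, 0.004, 0, 0, 0, -1, -0.028, -0.027, 0.004, 0, 0, 0, -1, -0.028, -0.027, 0.004, 0, 0, 0, -1, -0.028, -0.027, 0.004, 0, 0, 0, -1, -0.028, -0.027, 0.004, 0, 0, 0, -1, -0.028, -0.027, 0.004, 0, 0, 0, -1, -0.028, -0.027, 0.004, 0, 0, 0, -1, -0.028, -0.027, 0.004, 0, 0, 0, -1, 0, 0, 0, 0, 0, 0, -1])

```text
time_s: 1.82
ee_pos: [0.5575, 0.0151, 0.1937]
orientation: [-0.001, 0.131, 0.991, -0.001]
force: [0.9, -0.4, 0.1]
width: 1.0
grasp_force: 0.0
```

```bash
python3 - <<'E'
from h import *
f=grab("wrist");np.savez("hub.npz",**f);save(f,"hub.png");p,Rm=pose();print(p,Rm.round(3),f["T"].round(3))
print(bot.get_state()["force"],bot.get_state()["joint_pos"])
E
```

```text
[0.55646492 0.0172417  0.19413958] [[-0.965  0.26  -0.002]
 [ 0.26   0.965 -0.   ]
 [ 0.002 -0.001 -1.   ]] [[ 0.261  0.927  0.268  0.489]
 [ 0.965 -0.25  -0.074  0.033]
 [-0.002  0.278 -0.96   0.336]
 [ 0.     0.     0.     1.   ]]
[-0.68814453  0.90845248 -0.35109035] [-1.46698313e-02 -1.29263090e-01  1.74571535e+00 -3.35846601e-04
  1.52696814e+00 -1.32197883e+00]
```

View pics/hub.png

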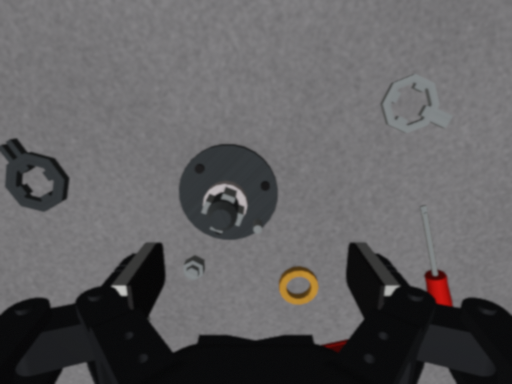

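The wrist view shows the disc at (38,181), the separator at (411,103), the foot at (228,190) and the post at (257,230). The hub is at (224,208), with dark teeth against a bright seat. I'll measure all of them and enlarge the hub.

```bash
cat > m.py <<'E'
from h import *
def blob(f,mask,seed):
    m=mask.astype(np.uint8); n,l,st,c=cv2.connectedComponentsWithStats(m); 
    k=np.argmin(np.hypot(*(c[1:]-seed).T)+1e3*(st[1:,4]<60))+1; return (l==k),st[k]
def plate(f,mask,seed,z):
    b,st=blob(f,mask,seed); cn=max(cv2.findContours(b.astype(np.uint8),cv2.RETR_EXTERNAL,cv2.CHAIN_APPROX_NONE)[0],key=len)[:,0,:]
    P=onplane(f,cn,z)[:,:2]
    c=np.array(cv2.minEnclosingCircle(P.astype(np.float32))[0]);
    # centre: iterate robust circle fit to non-tab points
    for r in range(15):
        d=np.hypot(*(P-c).T); q=P[d<np.median(d)*1.12]; A=np.c_[2*q,np.ones(len(q))]; s=np.linalg.lstsq(A,(q**2).sum(1),rcond=None)[0]; c=s[:2]; rad=np.sqrt(s[2]+c@c)
    d=P-c; rr=np.hypot(*d.T); t=d[rr>rad+.006].mean(0)
    return c,rad,np.degrees(np.arctan2(t[1],t[0])),rr.max(),st
E
python3 - <<'E'
from m import *
f=dict(np.load("hub.npz"))
g=f["img"].astype(int).mean(2); print("f",f["fx"],f["cx"],f["cy"], "grey bg",np.median(g[60:120,100:350]), g[100:110,388:392].mean(), g[180,10:60])
C=cloud(f); 
for n,uv in [("sep",(388,107)),("bg",(330,150)),("post",(257,230)),("foot",(240,165)),("hubtip",(224,215)),("tab",(440,117))]: print(n,C[uv[1],uv[0]].round(4),g[uv[1],uv[0]])
bg=cv2.medianBlur(f["img"],61).astype(int).mean(2)
print("disc",plate(f,(g<75),(38,181),.010))
a,st=blob(f,(g<75),(228,190)); cn=max(cv2.findContours(a.astype(np.uint8),0,cv2.CHAIN_APPROX_NONE)[0],key=len)[:,0,:]
P=onplane(f,cn,.012)[:,:2]; print("foot",cv2.minEnclosingCircle(P.astype(np.float32)),P.mean(0),st)
print("post",onplane(f,(257,230),.032))
sm=(g>118)|(C[...,2]>.004)
print("sep",plate(f,(g>122),(411,103),.007))
c=f["img"][165:245,175:285];cv2.imwrite("pics/hubc.png",cv2.resize(c,(770,560),interpolation=cv2.INTER_CUBIC)[:,:,::-1])
E
```

```text
f 307.87447790160445 255.2264273642531 191.46878707137313 grey bg 120.0 128.63333333333335 [ 53.33333333  53.          53.66666667  52.66666667  52.
  44.66666667  31.66666667  22.          18.          19.
  22.33333333  43.          78.33333333 109.         120.
 120.         119.         118.66666667 119.33333333 119.
 119.         118.66666667 119.33333333 120.33333333 121.
 121.66666667 120.33333333 119.66666667 119.         117.66666667
 117.66666667 119.         120.33333333 122.66666667 122.33333333
 121.33333333 116.66666667 105.66666667  91.33333333  84.33333333
  86.33333333  91.33333333  87.          73.33333333  60.
  54.66666667  54.          54.          53.66666667  55.        ]
sep [0.5294 0.1635 0.006 ] 132.33333333333334
bg [ 5.588e-01  9.820e-02 -4.000e-04] 116.0
post [6.159e-01 1.000e-04 3.190e-02] 135.66666666666666
foot [ 5.473e-01 -3.000e-04  1.030e-02] 56.666666666666664
hubtip [ 0.5732 -0.0185  0.0835] 55.0
tab [0.5533 0.2138 0.0069] 133.33333333333334
disc (array([ 0.50640747, -0.22001538]), np.float64(0.033250168219430914), np.float64(-166.45426945660887), np.float64(0.04920627691713113), array([   0,  138,   69,   73, 2597], dtype=int32))
foot ((0.5736932754516602, -0.021237177774310112), 0.0546809621155262) [ 0.57366034 -0.0206423 ] [ 179  144   98   95 6402]
post [[6.15843932e-01 1.06697204e-04 3.20000000e-02]]
sep (array([0.53304921, 0.1879021 ]), np.float64(0.028188834525453017), np.float64(52.81427691832205), np.float64(0.05206686614961498), array([ 384,   74,   74,   67, 1731], dtype=int32))
```

View pics/hubc.png

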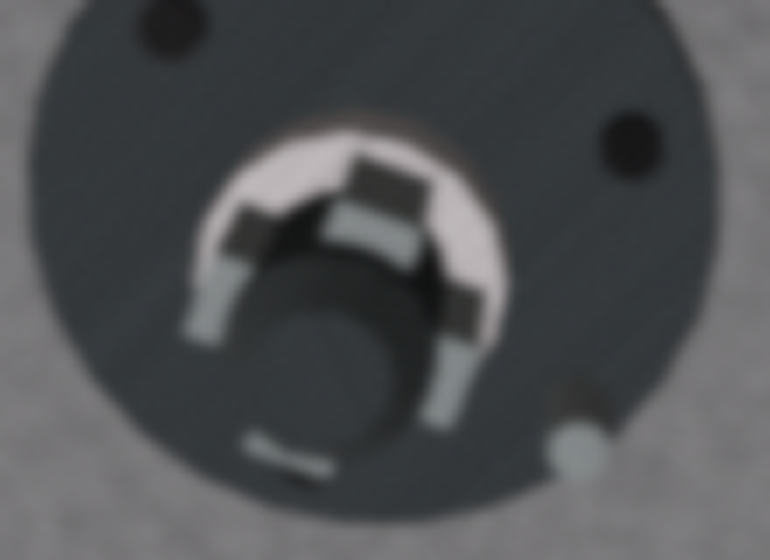

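The enlarged hub shows four bright tooth tops at crop (372,236), (288,455), (215,300) and (452,385), and the post at (578,450).

```bash
python3 - <<'E'
from m import *
f=dict(np.load("hub.npz"))
t=np.array([(372,236),(452,385),(288,455),(215,300)])/7+[175,165]-.43
P=onplane(f,t,.072)[:,:2]; print(P)
# bright tooth mask: colour vs white seat: pick greenish-grey pixels in hub region
a=lambda v:np.degrees(np.arctan2(v[1],v[0]))
tip=onplane(f,np.array([(325,372)])/7+[175,165]-.43,.085)[0,:2]
po=onplane(f,np.array([(578,450)])/7+[175,165]-.43,.032)[0,:2]
print("tip",tip,"post",po,"tooth lines",a(P[0]-P[2]),a(P[1]-P[3]),"sizes",np.hypot(*(P[0]-P[2])),np.hypot(*(P[1]-P[3])))
foot=np.array([.5737,-.0211]);print("post dir",a(po-foot),np.hypot(*(po-foot)),a(po-tip),np.hypot(*(po-tip)), "mid13",(P[1]+P[3])/2)
E
```

```text
[[ 0.56260854 -0.01298806]
 [ 0.5849394  -0.0086992 ]
 [ 0.5888114  -0.03236186]
 [ 0.56563808 -0.03508608]]
tip [ 0.57445222 -0.02141382] post [6.14611735e-01 5.93648517e-04] tooth lines 143.52162591044703 53.81550307420993 sizes 0.03258733584984289 0.03269263926305414
post dir 27.934991123538037 0.046307498675735026 28.722796232919464 0.04579427020979689 mid13 [ 0.57528874 -0.02189264]
```

Hub axis is at about (0.5745, −0.0215), the post lies at about 28°, and the hub teeth sit at about 53.6°. The nearest groove is therefore at about 8.6° for the separator tab, and the disc tab goes at about −171.4°. Now over the separator.

>>> arm_command(deltas=[0.0134, 0.0318, 0.0088, 0, 0, 0, -1, 0.0134, 0.0318, 0.0088, 0, 0, 0, -1, 0.0134, 0.0318, 0.0088, 0, 0, 0, -1, 0.0134, 0.0318, 0.0088, 0, 0, 0, -1, 0.0134, 0.0318, 0.0088, 0, 0, 0, -1, 0, 0, 0, 0, 0, -7, -1, 0, 0, 0, 0, 0, -7, -1, 0, 0, 0, 0, 0, -6, -1, 0, 0, 0, 0, 0, 0, -1, 0, 0, 0, 0, 0, 0, -1])

```text
time_s: 2.7
ee_pos: [0.5315, 0.1913, 0.1514]
orientation: [0.0, -0.043, 0.999, 0.0]
force: [-0.2, -0.4, 0.2]
width: 1.001
grasp_force: 0.0
```

```bash
python3 - <<'E'
from m import *
f=grab("wrist");np.savez("sep.npz",**f);save(f,"sep.png");p,Rm=pose();print(p,Rm.round(3))
C=cloud(f);g=f["img"].astype(int).mean(2)
np.set_printoptions(suppress=True)
m=(C[...,2]>.0035)&(C[...,2]<.012)&(np.hypot(C[...,0]-.533,C[...,1]-.188)<.07)
print(m.sum(),np.nanmedian(C[m],0), np.median(g[m]))
uv=np.argwhere(m).mean(0)[::-1];print(uv)
c,r,a,rm,st=plate(f,m,uv,.007);print("depthmask",c,r,a,rm,st)
print(bot.get_state()["force"])
E
```

```text
[0.53157094 0.19109883 0.15141018] [[-0.996 -0.086  0.   ]
 [-0.086  0.996  0.   ]
 [-0.     0.    -1.   ]]
1747 [0.53878487 0.19358871 0.00632239] 125.0
[255.174585   182.17973669]
depthmask [0.53193909 0.18652923] 0.02747282619739222 52.00546879877356 0.04607845473195491 [ 223  151   67   64 1747]
[-0.34189293  0.13930849  0.20170893]
```

View pics/sep.png

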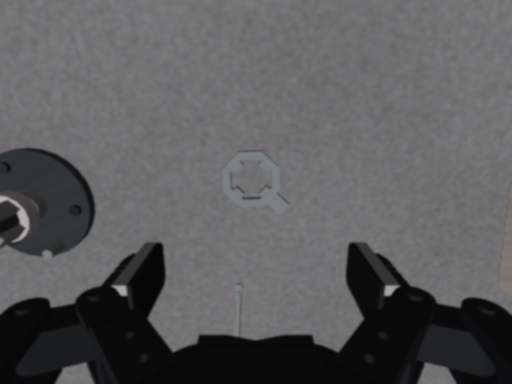

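The separator is at (0.532, 0.1865) with its tab at 52° (image centre (251,179), tab toward (280,205)). I'll go down with the fingers part open.

>>> arm_command(deltas=[0, -0.0046, 0.02, 0, 0, -2, -0.5, 0, 0, 0.027, 0, 0, 0, -0.5, 0, 0, 0.027, 0, 0, 0, -0.5, 0, 0, 0.027, 0, 0, 0, -0.5, 0, 0, 0.02, 0, 0, 0, -0.5, 0, 0, 0.013, 0, 0, 0, -0.5, 0, 0, 0.01, 0, 0, 0, -0.5, 0, 0, 0, 0, 0, 0, -0.5, 0, 0, 0, 0, 0, 0, -0.5])

```text
time_s: 3.5
ee_pos: [0.5326, 0.1863, 0.0079]
orientation: [0.0, -0.062, 0.998, 0.0]
force: [0.3, 0.3, 0.0]
width: 0.752
grasp_force: 0.0
```

```bash
cat > tips.py <<'E'
from m import *
f=grab("wrist");p,Rm=pose();print(p,Rm[:,1].round(3))
z=f["z_map"];v,u=np.mgrid[:z.shape[0],:z.shape[1]];H=np.array(f["hand_eye"])
P=np.stack([(u-f["cx"])/f["fx"]*z,(v-f["cy"])/f["fy"]*z,z],-1)@H[:3,:3].T+H[:3,3]
for s in (1,-1):
    m=(z>0)&(abs(P[...,0])<.013)&(s*P[...,1]>.01)&(s*P[...,1]<.06)&(P[...,2]<p[2]-.010)&(P[...,2]>-.03)
    if m.any(): print(s,m.sum(),"tip z",np.percentile(P[m][:,2],[90,98,100]).round(4),"inner y",np.percentile(P[m][:,1]*s,[0,2,10]).round(4))
np.savez("last.npz",**f)
E
python3 tips.py; python3 -c "
from h import *
s=bot.get_state();print(s['force'],s['width'])"
```

```text
[0.53287478 0.18641585 0.00848855] [-0.123  0.992  0.   ]
1 1111 tip z [-0.0109 -0.0072 -0.0048] inner y [0.0308 0.031  0.0311]
-1 1119 tip z [-0.0107 -0.0073 -0.0046] inner y [0.0324 0.0326 0.0327]
[-0.12078516  0.15250404 -0.15643413] 0.7533987764856838
```

>>> arm_command(deltas=[0, 0, 0.005, 0, 0, 0, -0.5, 0, 0, 0.005, 0, 0, 0, -0.5, 0, 0, 0, 0, 0, 0, -0.5, 0, 0, 0, 0, 0, 0, 1, 0, 0, 0, 0, 0, 0, 1, 0, 0, 0, 0, 0, 0, 1, 0, 0, 0, 0, 0, 0, 1, 0, 0, 0, 0, 0, 0, 1])

```text
time_s: 4.22
ee_pos: [0.5325, 0.1863, -0.0022]
orientation: [0.0, -0.062, 0.998, 0.0]
force: [-1.5, 0.4, 5.5]
width: 0.607
grasp_force: 63.2
```

>>> arm_command(deltas=[0, 0, -0.015, 0, 0, 0, 1, 0, 0, -0.03, 0, 0, 0, 1, 0, 0, -0.035, 0, 0, 0, 1, 0, 0, -0.035, 0, 0, 0, 1, -0.0027, -0.0352, 0, 0, 0, 0, 1, -0.0027, -0.0352, 0, 0, 0, 0, 1, -0.0027, -0.0352, 0, 0, 0, 0, 1, -0.0027, -0.0352, 0, 0, 0, 0, 1, -0.0027, -0.0352, 0, 0, 0, 0, 1, -0.0027, -0.0352, 0, 0, 0, 0, 1])

```text
time_s: 5.05
ee_pos: [0.5744, -0.0231, 0.1121]
orientation: [-0.0, -0.062, 0.998, 0.0]
force: [1.1, 0.4, -0.4]
width: 0.603
grasp_force: 62.9
```

>>> arm_command(deltas=[0, 0, 0, 0, 0, 7, 1, 0, 0, 0, 0, 0, 7, 1, 0, 0, 0, 0, 0, 7, 1, 0, 0, 0, 0, 0, 7, 1, 0, 0, 0, 0, 0, 7, 1, 0, 0, 0, 0, 0, 7, 1, 0, 0, 0, 0, 0, 1.5, 1, 0, 0, 0, 0, 0, 0, 1, 0, 0, 0, 0, 0, 0, 1])

```text
time_s: 5.8
ee_pos: [0.5744, -0.0213, 0.1121]
orientation: [-0.0, 0.311, 0.95, -0.0]
force: [-0.1, 0.2, -1.2]
width: 0.606
grasp_force: 63.0
```

```bash
cat > held.py <<'E'
import sys
from m import *
f=grab("wrist");p,Rm=pose();s=bot.get_state();print(p.round(4),"yang",np.degrees(np.arctan2(Rm[1,1],Rm[0,1])),s["force"],s["width"])
np.savez("held.npz",**f);save(f,sys.argv[1])
C=cloud(f);z0=p[2]+float(sys.argv[2]);dd=float(sys.argv[3])
m=(abs(C[...,2]-z0)<.004)&(np.hypot(C[...,0]-p[0],C[...,1]-p[1])<.055)
# drop finger pixels: |tool y|>half width
L=(C-p)@Rm; m&=abs(L[...,1])<dd
print("n",m.sum(),"mean z",np.nanmedian(C[m][:,2]))
Q=C[m][:,:2];r=np.hypot(*(Q-p[:2]).T);t=Q[r>.036]
if len(t): c=t.mean(0)-p[:2];print("tab ang",np.degrees(np.arctan2(c[1],c[0])),len(t),r.max())
# bore: points inside plate, symmetric estimate
b=L[m];print("tool x range",np.percentile(b[:,0],[1,99]),"y",np.percentile(b[:,1],[1,99]), "z of plate in tool",np.median(b[:,2]))
E
python3 held.py sepheld.png 0.009 0.035
```

```text
[ 0.5744 -0.0213  0.1121] yang 53.7113447373297 [ 0.59889772 -0.22505    -1.51511338] 0.6078163831406738
n 6766 mean z 0.12063063679100935
tab ang 4.535428448476642 338 0.04712377948229331
tool x range [-0.03352086  0.02616449] y [-0.02712139  0.02980292] z of plate in tool -0.008484866979383644
```

View pics/sepheld.png

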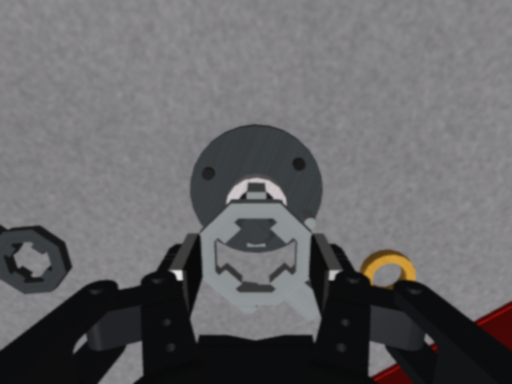

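The separator is held level and square between the pads, with the octagon at about (255,253) and the tab to the lower right at about (300,298). Its centre in the tool frame still needs refining.

```bash
cat > ctr.py <<'E'
import sys
from m import *
# centre of held plate in tool frame from depth mask: flats along tool x, per-column
f=dict(np.load("held.npz"));p,Rm=pose();C=cloud(f);zt=float(sys.argv[1])
m=abs(C[...,2]-zt)<.004
L=(C-p)@Rm
xs=[]
for u in range(235,280,5):
    r=np.where(m[:,u]&(abs(L[:,u,0])<.06))[0]
    if len(r): 
        E=(onplane(f,[(u,r.min()-.5),(u,r.max()+.5)],zt)-p)@Rm; xs.append([u,r.min(),r.max(),E[0,0],E[1,0],E[0,1]])
print(np.array(xs).round(4))
for v in range(225,285,10):
    k=np.where(m[v]&(abs(L[v,:,1])<.045))[0]
    if len(k):
        E=(onplane(f,[(k.min()-.5,v),(k.max()+.5,v)],zt)-p)@Rm; print(v,k.min(),k.max(),E[:,1].round(4))
E
python3 ctr.py 0.1206
```

```text
[[ 2.35e+02  2.01e+02  3.04e+02  2.73e-02 -2.79e-02 -9.90e-03]
 [ 2.40e+02  2.01e+02  3.04e+02  2.73e-02 -2.79e-02 -7.60e-03]
 [ 2.45e+02  2.01e+02  3.04e+02  2.73e-02 -2.79e-02 -5.30e-03]
 [ 2.50e+02  2.01e+02  3.04e+02  2.73e-02 -2.79e-02 -3.10e-03]
 [ 2.55e+02  2.01e+02  3.04e+02  2.73e-02 -2.79e-02 -8.00e-04]
 [ 2.60e+02  2.00e+02  3.04e+02  2.78e-02 -2.79e-02  1.50e-03]
 [ 2.65e+02  2.02e+02  3.04e+02  2.68e-02 -2.79e-02  3.80e-03]
 [ 2.70e+02  2.01e+02  3.04e+02  2.73e-02 -2.79e-02  6.00e-03]
 [ 2.75e+02  2.01e+02  3.04e+02  2.73e-02 -2.79e-02  8.30e-03]]
225 207 304 [-0.0234  0.0223]
235 187 324 [-0.0331  0.0319]
245 174 337 [-0.0396  0.0384]
255 200 310 [-0.0275  0.0259]
265 201 310 [-0.0273  0.0261]
275 202 309 [-0.027   0.0259]
```

>>> arm_command(deltas=[0, 0, 0.008, 0, 0, 0, 1, 0, 0, 0.008, 0, 0, 0, 1, 0, 0, 0.006, 0, 0, 0, 1, 0, 0, 0.005, 0, 0, 0, 1, 0, 0, 0.005, 0, 0, 0, 1, 0, 0, 0.004, 0, 0, 0, 1, 0, 0, 0, 0, 0, 0, 1])

```text
time_s: 6.43
ee_pos: [0.5741, -0.0213, 0.0752]
orientation: [-0.001, 0.312, 0.95, -0.0]
force: [-0.2, -0.0, -1.3]
width: 0.607
grasp_force: 63.0
```

```bash
python3 - <<'E'
from h import *
s=bot.get_state();print(s["force"],s["moment"],s["ee_pos"])
E
```

```text
[-0.24708654 -0.01863223 -1.26297677] [-0.03115462 -0.02643494  0.01489726] [ 0.57411874 -0.02134125  0.07519444]
```

>>> arm_command(deltas=[0, 0, 0.002, 0, 0, 0, 1, 0, 0, 0.002, 0, 0, 0, 1, 0, 0, 0.002, 0, 0, 0, 1, 0, 0, 0.0015, 0, 0, 0, 1, 0, 0, 0, 0, 0, 0, 1, 0, 0, 0, 0, 0, 0, 1])

```text
time_s: 6.93
ee_pos: [0.5745, -0.0214, 0.0688]
orientation: [0.0, 0.312, 0.95, 0.0]
force: [0.6, -0.2, -1.2]
width: 0.607
grasp_force: 63.0
```

>>> arm_command(deltas=[0, 0, 0.0015, 0, 0, 0, 1, 0, 0, 0.0015, 0, 0, 0, 1, 0, 0, 0.001, 0, 0, 0, 1, 0, 0, 0, 0, 0, 0, 1, 0, 0, 0, 0, 0, 0, 1])

```text
time_s: 7.35
ee_pos: [0.5745, -0.0214, 0.0647]
orientation: [-0.0, 0.312, 0.95, -0.0]
force: [0.1, 0.1, -0.9]
width: 0.606
grasp_force: 63.0
```

No force, so the splines have engaged. Lowering toward the seat.

>>> arm_command(deltas=[0, 0, 0.003, 0, 0, 0, 1, 0, 0, 0.003, 0, 0, 0, 1, 0, 0, 0.003, 0, 0, 0, 1, 0, 0, 0.003, 0, 0, 0, 1, 0, 0, 0.003, 0, 0, 0, 1, 0, 0, 0.002, 0, 0, 0, 1, 0, 0, 0, 0, 0, 0, 1, 0, 0, 0, 0, 0, 0, 1])

```text
time_s: 8.02
ee_pos: [0.5745, -0.0214, 0.0477]
orientation: [-0.0, 0.312, 0.95, -0.0]
force: [-1.2, -0.9, -0.4]
width: 0.607
grasp_force: 63.0
```

>>> arm_command(deltas=[0, 0, 0.001, 0, 0, 0, 1, 0, 0, 0.001, 0, 0, 0, 1, 0, 0, 0, 0, 0, 0, 1, 0, 0, 0, 0, 0, 0, 1])

```text
time_s: 8.35
ee_pos: [0.5746, -0.0214, 0.0459]
orientation: [0.0, 0.312, 0.95, 0.0]
force: [0.3, -0.2, -1.1]
width: 0.605
grasp_force: 63.0
```

>>> arm_command(deltas=[0, 0, 0.001, 0, 0, 0, 1, 0, 0, 0.0005, 0, 0, 0, 1, 0, 0, 0, 0, 0, 0, 1, 0, 0, 0, 0, 0, 0, 1])

```text
time_s: 8.68
ee_pos: [0.5746, -0.0214, 0.0445]
orientation: [0.0, 0.312, 0.95, 0.0]
force: [-0.9, -0.4, 2.8]
width: 0.609
grasp_force: 63.4
```

Contact: a net rise of about 4 N, so the seat is slightly depressed and the plate is home. Releasing and backing off.

>>> arm_command(deltas=[0, 0, 0, 0, 0, 0, -0.4, 0, 0, 0, 0, 0, 0, -0.4, 0, 0, 0, 0, 0, 0, -0.4, 0, 0, 0, 0, 0, 0, -0.4, 0, 0, -0.004, 0, 0, 0, -0.4, 0, 0, -0.012, 0, 0, 0, -0.4, 0, 0, -0.03, 0, 0, 0, -0.4, 0, 0, -0.04, 0, 0, 0, -0.4, 0, 0, -0.04, 0, 0, 0, -0.4, 0, 0, -0.02, 0, 0, 0, -0.4])

```text
time_s: 9.52
ee_pos: [0.5754, -0.0214, 0.1968]
orientation: [0.003, 0.312, 0.95, 0.001]
force: [0.7, -1.1, 1.5]
width: 0.699
grasp_force: 0.0
```

>>> arm_command(deltas=[0, 0, 0, 0, 0, 0, -0.4, 0, 0, 0, 0, 0, 0, -0.4])

```text
time_s: 9.68
ee_pos: [0.575, -0.0214, 0.1927]
orientation: [0.002, 0.312, 0.95, 0.0]
force: [-0.1, -0.2, -0.6]
width: 0.7
grasp_force: 0.0
```

```bash
python3 - <<'E'
from m import *
f=grab("wrist");np.savez("sephome.npz",**f);p,Rm=pose();print(p,np.degrees(np.arctan2(Rm[1,1],Rm[0,1])),bot.get_state()["force"])
C=cloud(f)
m=(abs(C[...,2]-.0545)<.003)&(np.hypot(C[...,0]-.5745,C[...,1]+.0215)<.055)
print("z",np.percentile(C[m][:,2],[5,50,95]),m.sum());uv=np.argwhere(m).mean(0)[::-1]
print(plate(f,m,uv,.055))
Q=C[m];r=np.hypot(Q[:,0]-.5745,Q[:,1]+.0215);t=Q[(r>.034)].mean(0);print(t,np.degrees(np.arctan2(t[1]+.0215,t[0]-.5745)))
k=f["img"][110:260,140:370];cv2.imwrite("pics/sephome.png",cv2.resize(k,(782,510),interpolation=cv2.INTER_CUBIC)[:,:,::-1])
# disc
m=(C[...,2]>.005)&(C[...,2]<.014)&(np.hypot(C[...,0]-.5064,C[...,1]+.22)<.06);print(m.sum())
if m.sum()>500:
  print("disc",plate(f,m,np.argwhere(m).mean(0)[::-1],.010))
E
```

```text
[ 0.57444411 -0.02135597  0.19091668] 53.6149221910455 [-0.21502722  0.70568227 -0.84035405]
z [0.05303277 0.05436743 0.05565014] 1638
(array([ 0.57492853, -0.02206228]), np.float64(0.02744222641041523), np.float64(8.671177046312193), np.float64(0.04624903768070199), array([ 226,  151,   68,   67, 1605], dtype=int32))
[ 0.61419927 -0.01618339  0.05434696] 7.627785695782414
2026
disc (array([ 0.50737307, -0.22218122]), np.float64(0.03249248524001002), np.float64(-166.918982103923), np.float64(0.05008084869416864), array([  35,  193,   74,   60, 2026], dtype=int32))
```

View pics/sephome.png

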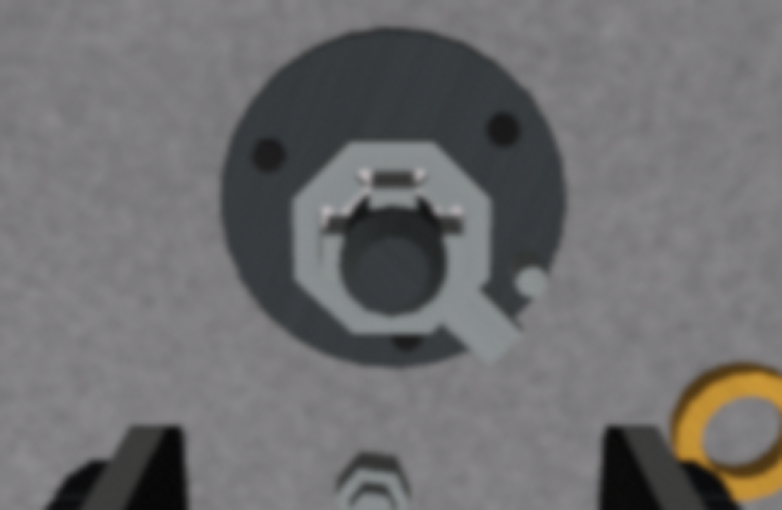

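The separator lies flat with its top at z≈0.0545 and its tab at 8.7°. In the crop the tab end is at (490,345), next to the post at (530,280). Now to the disc at about (0.507, −0.221) with its tab at −166.7°.

>>> arm_command(deltas=[-0.0107, -0.0335, 0, 0, 0, 0, -1, -0.0107, -0.0335, 0, 0, 0, 0, -1, -0.0107, -0.0335, 0, 0, 0, 0, -1, -0.0107, -0.0335, 0, 0, 0, 0, -1, -0.0107, -0.0335, 0, 0, 0, 0, -1, -0.0107, -0.0335, 0, 0, 0, 0, -1, 0, 0, 0.025, 0, 0, -4.7, -1, 0, 0, 0.035, 0, 0, 0, -1, 0, 0, 0.035, 0, 0, 0, -1, 0, 0, 0.02, 0, 0, 0, -1])

```text
time_s: 10.57
ee_pos: [0.5048, -0.2206, 0.0703]
orientation: [-0.003, 0.273, 0.962, 0.0]
force: [0.2, 0.2, -1.3]
width: 0.999
grasp_force: 0.0
```

>>> arm_command(deltas=[0, 0, 0.02, 0, 0, 0, -1, 0, 0, 0.02, 0, 0, 0, -1, 0, 0, 0.012, 0, 0, 0, -1, 0, 0, 0.008, 0, 0, 0, -1, 0, 0, 0, 0, 0, 0, -1, 0, 0, 0, 0, 0, 0, -1])

```text
time_s: 11.07
ee_pos: [0.507, -0.2213, 0.0155]
orientation: [-0.0, 0.273, 0.962, 0.0]
force: [0.8, -0.9, 0.5]
width: 1.002
grasp_force: 0.0
```

```bash
python3 tips.py; python3 -c "
from h import *
s=bot.get_state();print(s['force'],s['width'])
f=dict(np.load('last.npz'));p,Rm=pose();C=cloud(f);L=(C-p)@Rm
m=(C[...,2]>.005)&(C[...,2]<.014)&(abs(L[...,0])<.045)&(abs(L[...,1])<.04);print(m.sum(),np.nanpercentile(L[m],[1,99],axis=0))
save(f,'x.png')"
```

```text
[ 0.50733183 -0.22142459  0.01614776] [0.525 0.851 0.   ]
1 1573 tip z [0.006  0.0061 0.0061] inner y [0.01   0.012  0.0184]
-1 1592 tip z [0.006  0.0061 0.0061] inner y [0.0101 0.0142 0.0205]
[ 0.69001449  0.02873699 -0.8309828 ] 1.0010979946567975
8522 [[-0.03189582 -0.03782433  0.00540042]
 [ 0.03570695  0.02816565  0.01074069]]
```

>>> arm_command(deltas=[0, 0, 0.009, 0, 0, 0, -0.8, 0, 0, 0.009, 0, 0, 0, -0.8, 0, 0, 0, 0, 0, 0, -0.6, 0, 0, 0, 0, 0, 0, 1, 0, 0, 0, 0, 0, 0, 1, 0, 0, 0, 0, 0, 0, 1, 0, 0, 0, 0, 0, 0, 1, 0, 0, 0, 0, 0, 0, 1])

```text
time_s: 11.78
ee_pos: [0.507, -0.2213, -0.0026]
orientation: [0.0, 0.273, 0.962, -0.0]
force: [0.5, 0.2, -1.8]
width: 0.701
grasp_force: 64.7
```

>>> arm_command(deltas=[0, 0, -0.015, 0, 0, 0, 1, 0, 0, -0.035, 0, 0, 0, 1, 0, 0, -0.04, 0, 0, 0, 1, 0, 0, -0.032, 0, 0, 0, 1, 0.0079, 0.0342, 0, 0, 0, 0, 1, 0.0079, 0.0342, 0, 0, 0, 0, 1, 0.0079, 0.0342, 0, 0, 0, 0, 1, 0.0079, 0.0342, 0, 0, 0, 0, 1, 0.0079, 0.0342, 0, 0, 0, 0, 1, 0.0079, 0.0342, 0, 0, 0, 0, 1])

```text
time_s: 12.62
ee_pos: [0.5746, -0.02, 0.1195]
orientation: [0.0, 0.273, 0.962, 0.0]
force: [0.6, -0.3, -1.1]
width: 0.706
grasp_force: 65.3
```

>>> arm_command(deltas=[0, 0, 0, 0, 0, 4.7, 1, 0, 0, 0, 0, 0, 0, 1, 0, 0, 0, 0, 0, 0, 1, 0, 0, 0, 0, 0, 0, 1])

```text
time_s: 12.95
ee_pos: [0.5742, -0.0225, 0.1193]
orientation: [-0.0, 0.311, 0.95, -0.0]
force: [0.3, -1.0, -0.8]
width: 0.704
grasp_force: 65.3
```

```bash
python3 held.py discheld.png 0.012 0.035; python3 ctr.py 0.1263
```

```text
[ 0.5742 -0.0226  0.1193] yang 53.6602623387924 [ 0.31514027 -0.30980658 -0.74838233] 0.7038094255767545
n 10618 mean z 0.13162753849892816
tab ang -171.2395746768223 703 0.04853309183685352
tool x range [-0.033098    0.03480544] y [-0.03340784  0.0297243 ] z of plate in tool -0.012310803167832073
[[ 2.35e+02  1.97e+02  2.84e+02  2.88e-02 -1.73e-02 -9.90e-03]
 [ 2.40e+02  1.97e+02  3.00e+02  2.88e-02 -2.66e-02 -7.60e-03]
 [ 2.45e+02  1.96e+02  2.99e+02  2.93e-02 -2.60e-02 -5.30e-03]
 [ 2.50e+02  1.97e+02  2.99e+02  2.88e-02 -2.60e-02 -3.00e-03]
 [ 2.55e+02  1.96e+02  2.98e+02  2.93e-02 -2.54e-02 -7.00e-04]
 [ 2.60e+02  1.97e+02  2.99e+02  2.88e-02 -2.60e-02  1.60e-03]
 [ 2.65e+02  1.96e+02  2.99e+02  2.93e-02 -2.60e-02  3.90e-03]
 [ 2.70e+02  1.96e+02  2.99e+02  2.93e-02 -2.60e-02  6.20e-03]
 [ 2.75e+02  1.97e+02  2.97e+02  2.88e-02 -2.48e-02  8.50e-03]]
225 202 312 [-0.0259  0.0264]
235 178 333 [-0.0376  0.0367]
245 169 343 [-0.0423  0.0419]
255 214 297 [-0.0208  0.02  ]
265 215 316 [-0.0206  0.0295]
275 215 296 [-0.0208  0.0199]
```

View pics/discheld.png

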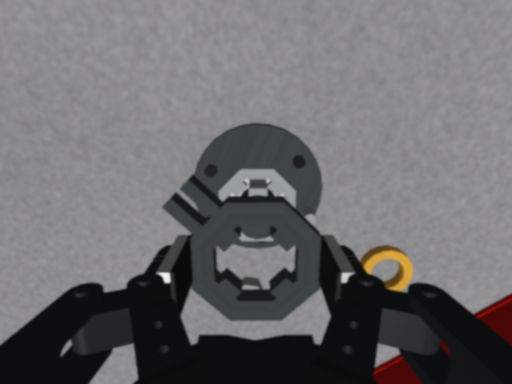

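The disc is held level and square at about (256,258), with the fork to the upper left at about (190,198), opposite the separator's tab. I'll rerun the centre at its true height.

```bash
python3 ctr.py 0.1314 | cut -c1-60
```

```text
[[ 2.35e+02  2.00e+02  3.20e+02  2.90e-02 -3.45e-02 -9.50e-0
 [ 2.40e+02  2.00e+02  3.20e+02  2.90e-02 -3.45e-02 -7.30e-0
 [ 2.45e+02  2.00e+02  3.20e+02  2.90e-02 -3.45e-02 -5.10e-0
 [ 2.50e+02  2.00e+02  3.20e+02  2.90e-02 -3.45e-02 -2.90e-0
 [ 2.55e+02  2.00e+02  3.20e+02  2.90e-02 -3.45e-02 -7.00e-0
 [ 2.60e+02  2.00e+02  3.20e+02  2.90e-02 -3.45e-02  1.50e-0
 [ 2.65e+02  2.00e+02  3.20e+02  2.90e-02 -3.45e-02  3.80e-0
 [ 2.70e+02  2.00e+02  3.20e+02  2.90e-02 -3.45e-02  6.00e-0
 [ 2.75e+02  2.00e+02  3.20e+02  2.90e-02 -3.45e-02  8.20e-0
225 183 309 [-0.0336  0.0241]
235 179 333 [-0.0357  0.0353]
245 167 344 [-0.0416  0.0407]
255 189 322 [-0.0318  0.0309]
265 190 321 [-0.0316  0.0307]
275 191 320 [-0.0314  0.0306]
```

>>> arm_command(deltas=[0.0029, 0.001, 0, 0, 0, 0, 1, 0, 0, 0.008, 0, 0, 0, 1, 0, 0, 0.01, 0, 0, 0, 1, 0, 0, 0.008, 0, 0, 0, 1, 0, 0, 0.006, 0, 0, 0, 1, 0, 0, 0.006, 0, 0, 0, 1, 0, 0, 0.004, 0, 0, 0, 1, 0, 0, 0, 0, 0, 0, 1, 0, 0, 0, 0, 0, 0, 1])

```text
time_s: 13.75
ee_pos: [0.5727, -0.0192, 0.0772]
orientation: [-0.0, 0.312, 0.95, -0.0]
force: [-0.2, 0.9, -1.1]
width: 0.703
grasp_force: 65.3
```

>>> arm_command(deltas=[0, 0, 0.002, 0, 0, 0, 1, 0, 0, 0.002, 0, 0, 0, 1, 0, 0, 0.002, 0, 0, 0, 1, 0, 0, 0, 0, 0, 0, 1, 0, 0, 0, 0, 0, 0, 1])

```text
time_s: 14.17
ee_pos: [0.5726, -0.0192, 0.0712]
orientation: [-0.0, 0.312, 0.95, -0.0]
force: [-0.2, -0.2, -0.7]
width: 0.703
grasp_force: 65.3
```

Free so far, with the underside at about 0.0735. Easing onto the teeth.

>>> arm_command(deltas=[0, 0, 0.0015, 0, 0, 0, 1, 0, 0, 0.0015, 0, 0, 0, 1, 0, 0, 0.001, 0, 0, 0, 1, 0, 0, 0, 0, 0, 0, 1, 0, 0, 0, 0, 0, 0, 1])

```text
time_s: 14.58
ee_pos: [0.5726, -0.0192, 0.0672]
orientation: [-0.0, 0.312, 0.95, -0.0]
force: [0.3, -0.2, -0.5]
width: 0.699
grasp_force: 65.3
```

>>> arm_command(deltas=[0, 0, 0.002, 0, 0, 0, 1, 0, 0, 0.002, 0, 0, 0, 1, 0, 0, 0.002, 0, 0, 0, 1, 0, 0, 0.002, 0, 0, 0, 1, 0, 0, 0.002, 0, 0, 0, 1, 0, 0, 0.002, 0, 0, 0, 1, 0, 0, 0, 0, 0, 0, 1, 0, 0, 0, 0, 0, 0, 1])

```text
time_s: 15.25
ee_pos: [0.5726, -0.0192, 0.0552]
orientation: [-0.0, 0.312, 0.95, -0.0]
force: [0.5, -0.6, -1.0]
width: 0.701
grasp_force: 65.3
```

>>> arm_command(deltas=[0, 0, 0.001, 0, 0, 0, 1, 0, 0, 0.001, 0, 0, 0, 1, 0, 0, 0.0005, 0, 0, 0, 1, 0, 0, 0, 0, 0, 0, 1, 0, 0, 0, 0, 0, 0, 1])

```text
time_s: 15.67
ee_pos: [0.5726, -0.0192, 0.0528]
orientation: [-0.0, 0.312, 0.95, -0.0]
force: [1.1, -0.1, -2.1]
width: 0.703
grasp_force: 65.3
```

>>> arm_command(deltas=[0, 0, 0.001, 0, 0, 0, 1, 0, 0, 0.0005, 0, 0, 0, 1, 0, 0, 0, 0, 0, 0, 1, 0, 0, 0, 0, 0, 0, 1])

```text
time_s: 16.0
ee_pos: [0.5728, -0.0192, 0.0515]
orientation: [0.0, 0.312, 0.95, 0.0]
force: [0.5, -0.7, 0.2]
width: 0.702
grasp_force: 65.6
```

>>> arm_command(deltas=[0, 0, 0.001, 0, 0, 0, 1, 0, 0, 0.0005, 0, 0, 0, 1, 0, 0, 0, 0, 0, 0, 1, 0, 0, 0, 0, 0, 0, 1])

```text
time_s: 16.33
ee_pos: [0.5728, -0.0192, 0.0499]
orientation: [0.0, 0.312, 0.95, 0.0]
force: [-0.0, -0.5, 3.4]
width: 0.701
grasp_force: 65.7
```

Home, with about 4.4 N net. Releasing and backing off straight up.

>>> arm_command(deltas=[0, 0, 0, 0, 0, 0, -0.6, 0, 0, 0, 0, 0, 0, -0.6, 0, 0, 0, 0, 0, 0, -0.6, 0, 0, 0, 0, 0, 0, -0.6, 0, 0, -0.004, 0, 0, 0, -0.6, 0, 0, -0.012, 0, 0, 0, -0.6, 0, 0, -0.03, 0, 0, 0, -0.6, 0, 0, -0.04, 0, 0, 0, -0.6, 0, 0, -0.04, 0, 0, 0, -0.6, 0, 0, -0.02, 0, 0, 0, -0.6])

```text
time_s: 17.17
ee_pos: [0.5735, -0.0193, 0.2023]
orientation: [0.003, 0.312, 0.95, 0.001]
force: [0.6, -0.3, 0.5]
width: 0.796
grasp_force: 0.0
```

>>> arm_command(deltas=[0, 0, 0, 0, 0, 0, -0.6, 0, 0, 0, 0, 0, 0, -0.6, 0, 0, 0, 0, 0, 0, -0.6])

```text
time_s: 17.42
ee_pos: [0.5724, -0.0192, 0.1956]
orientation: [-0.0, 0.312, 0.95, -0.0]
force: [0.9, 0.8, -0.4]
width: 0.804
grasp_force: 0.0
```

```bash
python3 - <<'E'
from m import *
f=grab("wrist");p,Rm=pose();print(p,bot.get_state()["force"])
C=cloud(f);D=np.hypot(C[...,0]-.5745,C[...,1]+.0215)
m=(abs(C[...,2]-.0645)<.0035)&(D<.06)
print("z",np.percentile(C[m][:,2],[5,50,95]),m.sum())
print("disc",plate(f,m,np.argwhere(m).mean(0)[::-1],.065))
n=(abs(C[...,2]-.0545)<.003)&(D<.05)&(D>.036);Q=np.nanmean(C[n],0);print("sep tab",Q,np.degrees(np.arctan2(Q[1]+.0215,Q[0]-.5745)),n.sum())
k=f["img"][110:260,140:370];cv2.imwrite("pics/dischome.png",cv2.resize(k,(782,510),interpolation=cv2.INTER_CUBIC)[:,:,::-1])
E
```

```text
[ 0.57222403 -0.01921175  0.19498118] [ 0.94314498  0.4967496  -0.23164953]
z [0.06319035 0.06435956 0.06553429] 2748
disc (array([ 0.57437776, -0.02131277]), np.float64(0.031723508008631364), np.float64(-171.48001488220453), np.float64(0.05009459576080225), array([ 210,  140,   80,   78, 2698], dtype=int32))
sep tab [ 0.60650788 -0.01691844  0.05443096] 8.145908205387162 169
```

View pics/dischome.png

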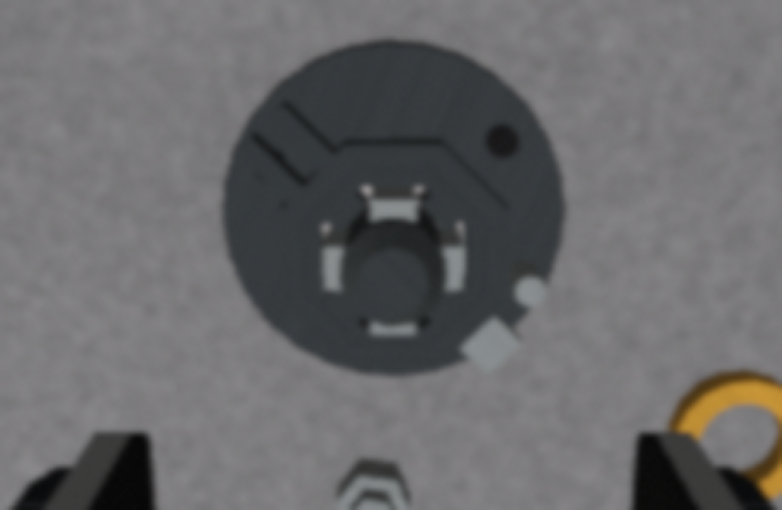

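The disc is home, with its top at z≈0.0645, where the separator's depth reading was low by the same half millimetre. Its fork is at −171.5° (crop, upper left at about (275,150)) and the separator's tab is at 8.1–8.7° (490,345), so they are opposite. The robot is clear.

```bash
python3 -c "
from station import order
print(order.hand_in())"
```

```text
the job is handed in; nothing more can be done
None
```

The clutch is rebuilt and handed in: separator home with its tab about 20° off the post, the nearest the splines allow, disc home on top with its tab opposite, peak contact about 4 N, finished in about 17 s of the 72 s allowed.

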